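Hold the mirror gauge at its marked tilt on the ball stud

TASK

Pick up the tilt gauge and set it down gently and level, with the notch under its middle on the brass ball of the stud block. Then rock it on the ball, lowering the dial end, until the hanging black pointer settles over the middle of the red mark on the dial, and finish holding it there in the gripper, notch resting on the ball, dial face upright and still, so that the beam off its mirror can be checked. Leave the rail offcut, the objective lens and the slide box alone.

Things in the scene. Friction and masses are not known exactly. Their poses are not given: they have to be found in the camera images.
- gauge: Loose tilt gauge, about 0.33 kg, standing: aluminium base bar 36 mm wide (x), 16 mm high, from y = -106 to 150 mm, round dial (120 mm across, top at 135 mm) at its +y end, mirror holder (top at 66 mm) at its -y end, black grip tab in the middle, near its balance point. Origin: centre of the underside. x = normal of the white dial face, which looks away from the robot; y = along the bar to the dial; z = up.
- gauge_grip (a point): Where to grip: the middle of the upper part of the grip tab, 95 mm above the underside. The tab is 16 mm thick (along the gauge's x; close the fingers along x), 30 mm wide along y, its top 109 mm above the underside.
- gauge_seat (a point): Point of the gauge (x 0, y 0, 1.8 mm above the underside) that meets the ball's centre when the notch is seated; rocking turns the gauge about it. The notch under the middle is an upturned V of dark steel: 35 degree slopes, apex 14 mm above the underside, ridge along x, 32 mm wide at its mouth. Unheld, the gauge falls off the ball.
- stud_block: Fixed blue block 70 x 70 x 30 mm with a slightly leaning 10 mm steel stud that ends in a brass ball 20 mm across. Origin: centre of its underside, on the bench.
- stud_ball (a point): Centre of the brass ball, 110 mm above the bench (ball radius 10 mm).
- pointer (a joint): Angle (rad) of the black pointer in the gauge: 0 = towards the dial's foot, positive = towards the gauge's +y end. A lightly damped pendulum about the dial's axis (92 mm along +y, 75 mm above the underside): it hangs plumb, so lowering the dial end by an angle a makes it read +a. It settles within about 1 s.
- marker (a joint): Angle (rad) of the red mark on the dial, measured as the pointer's: different each time, 0.24 to 0.42. It stays where it is set. The pointer is on the mark when both joints read the same.
- pointer_tip (a point): The tip of the pointer, 46 mm from the dial's axis, just in front of the face.
- marker_tip (a point): The point of the red mark (a tab 9 mm wide, 22 mm long) that the pointer tip must cover, 46 mm from the dial's axis.
- offcut: Bystander: loose aluminium rail offcut, 30 x 120 x 24 mm, lying along its y. Origin: centre of its underside.
- objective: Bystander: loose steel objective lens standing up, 34 mm diameter, 52 mm tall. Origin: centre of its underside.
- slide_box: Bystander: loose blue slide box, 92 x 82 x 34 mm. Origin: centre of its underside.
Things that resemble listed ones, but are neither listed nor needed, are in the scene too. Several things have the shape of the stud_block; the one meant has the colours described above.

How it is judged:
By the outcome, as a careful person would: the job done as asked, in the order asked, and still so for the second after the job is handed in, while the arm keeps its last pose, push and grip.
It also fails if it takes over 48 s, if anything falls off the work surface, if the arm or the gripper's body presses on something with over 40 N, if the wrist force passes 120 N, or if a joint passes its speed limit or range.

ROBOT

A 6-joint arm with a two-finger parallel gripper is mounted at the origin on the work surface. World frame = base frame: x ahead of the robot, y to its left, z up, the work surface at z = 0. Lengths are in m, angles in rad, forces in N, time in s.
With the tool pointing down it reaches from about 0.35 to 0.85 m from the base axis. Payload 8.1 kg.
Tool frame: the origin (TCP) lies between the finger pads; the fingertips stand 17 mm ahead of it and the grasp point (between the pads) lies 2 mm behind it; z points along the fingers, y is the direction in which the jaws open and shut (so a half turn about z gives the same grasp; the last joint's range is limited). The gripper opens to 93 mm and grips with 3 to 60 N. Pads are 15 mm wide; open, the fingers measure 128 mm over their backs; the gripper's body (75 mm by 188 mm) begins 65 mm behind the grasp point.
Start: joints at [1.136, 0.13, 1.488, -0, 1.523, -0.085], TCP at [0.206, 0.564, 0.236] pointing down, gripper open.
Joint ranges: [-2.96, 2.96], [-0.89, 2.26], [0.02, 2.5], [-1.34, 4.48], [0, 2.73], [-2.66, 2.66]. Speed limits (rad/s): [2.39, 2.39, 2.79, 3.14, 3.14, 3.14].

INTERFACE

Orientations are given as a 3x3 rotation matrix whose columns are the frame's x, y, z axes.
In Python, from plant import arm, cams, workorder gives the robot as it stands.
- The arm moves only by the shell command python3 -m creep 'ROWS'. ROWS is JSON, one flat list of numbers, 7 for each row, row after row: the shift along the tool's x, y, z in mm, then the turn, a rotation vector about the tool's x, y, z in degrees, then the closure in counts, from 0 (fully open) to 255 (shut). A call has 1 to 10 rows; each row is the pose to reach, as a shift and turn from the pose commanded when the call began, along the tool's axes at that moment; what a row does not reach only later rows make up. A row lasts 1/10 s, in which the tool goes at most 50 mm and 8.59 degrees, less where a joint would pass 70% of its speed; a pose out of reach is approached as far as the arm can. A call with a gripper value outside its range is refused whole. The fingers move at their own pace and stop on an object; the grip force is fixed at half the most. Time passes only in rows, so rows that repeat a pose let the fingers close. It gives the time, the measured TCP pose, the force and the opening at its end, in the units of the state.
- arm.observe(): the state, without advancing time (a new reading comes with each control period).
- cams.snapshot(name): name is "side" or "top"; returns the picture (384x512x3 uint8, blue, green, red); there is no depth.
- cams.camera_params(name): a dict with "fx", "fy", "cx", "cy" (pixels), "world_from_camera" (4x4, takes a point from camera to world coordinates). Camera axes: x right, y down, z forward; pixel columns grow to the right and rows downward; lengths in m; the calibration is good to about 2 mm. A picture is of the moment at which its call begins. camera_params takes no time and is no camera call.
- workorder.close_job(): hands the job in, once; it reports no verdict.
The state is a dict: "t": time; "joint_positions": joint angles; "qd": joint speeds; "effort": joint torques, N m; "position": TCP position; "eef_rot": TCP orientation; "contact_force": force on the tool from outside, world axes, zero at the start; "ft_torque": the same for the moment, N m; "finger_gap": finger opening in m.
Only numpy, scipy, OpenCV 4.12 (cv2) and the standard library are available. Lean on these libraries where they do the work, as an engineer would, in place of code of your own. Each camera call takes 0.05 s, during which the arm holds its last target.

## Working session

There is one attempt and no reset: what is moved stays moved. The work goes in short steps, Python scripts to look and compute and a shell command to move; the robot and the scene stay as the last step left them, time stands still between calls to the robot, and variables do not carry over. Pictures are saved under pics/ and viewed, and the job is handed in when it is done.

```bash
ls; mkdir -p pics; python3 - <<'E'
from plant import arm,cams
import cv2,numpy as np
np.set_printoptions(precision=4,suppress=True)
for n in("side","top"):
    cv2.imwrite(f"pics/{n}0.png",cams.snapshot(n)); p=cams.camera_params(n); print(n,p["fx"],p["fy"],p["cx"],p["cy"]);print(np.array(p["world_from_camera"]))
s=arm.observe()
for k in s: print(k,np.array(s[k]))
E
```

```text
pics
side 384.565184616019 384.565184616019 256.661022232009 193.83958091120667
[[-0.9511 -0.229   0.2075  0.3419]
 [-0.3089  0.7159 -0.6261  0.5402]
 [-0.0052 -0.6596 -0.7516  0.8458]
 [ 0.      0.      0.      1.    ]]
top 442.40791805034297 442.40791805034297 255.6258236931549 187.4538313749745
[[-0.0136 -0.9813  0.1919  0.2676]
 [-0.9998  0.0111 -0.0143 -0.0728]
 [ 0.0119 -0.1921 -0.9813  1.4306]
 [ 0.      0.      0.      1.    ]]
t 0.1
joint_positions [ 1.1356  0.131   1.4892 -0.      1.523  -0.0854]
qd [ 0.0022 -0.0032 -0.0011 -0.0006  0.0025  0.001 ]
effort [  0.0004 -56.1346 -49.3094   0.077    0.0291  -0.    ]
position [0.2054 0.5632 0.2347]
eef_rot [[-0.9394  0.3427 -0.0007]
 [ 0.3427  0.9394 -0.0015]
 [ 0.0001 -0.0016 -1.    ]]
contact_force [-0.1535 -0.3076  0.3274]
ft_torque [ 0.0115  0.0325 -0.0345]
finger_gap 0.09296791790255479
```

View pics/side0.png

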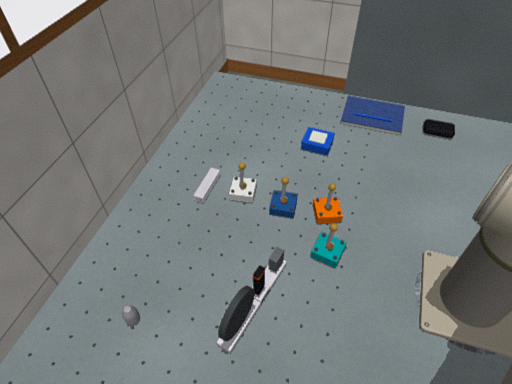

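View pics/top0.png

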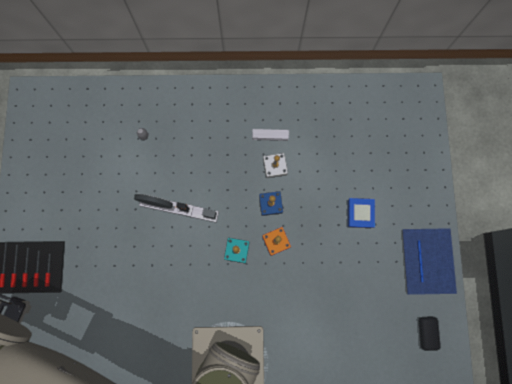

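```bash
python3 - <<'E'
import cv2
s=cv2.imread("pics/side0.png");t=cv2.imread("pics/top0.png")
cv2.imwrite("pics/s1.png",cv2.resize(s[235:355,205:305],None,fx=5,fy=5,interpolation=cv2.INTER_CUBIC)[:, :])
cv2.imwrite("pics/s2.png",cv2.resize(s[155:275,225:355],None,fx=5,fy=5,interpolation=cv2.INTER_CUBIC))
cv2.imwrite("pics/t1.png",cv2.resize(t[145:265,125:295],None,fx=4.7,fy=4.7,interpolation=cv2.INTER_CUBIC))
E
```

```text
(no output)
```

View pics/s1.png

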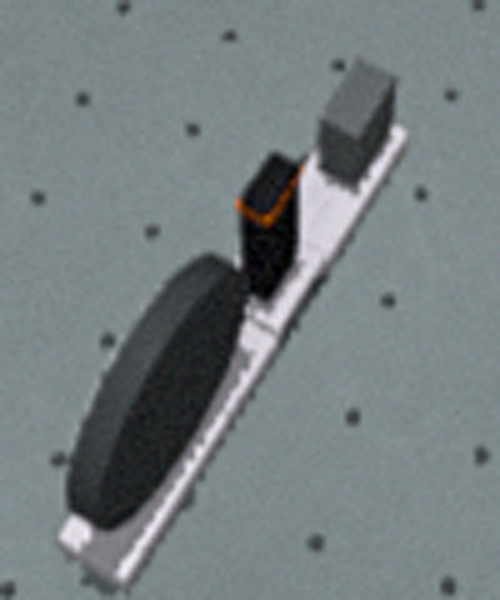

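View pics/s2.png

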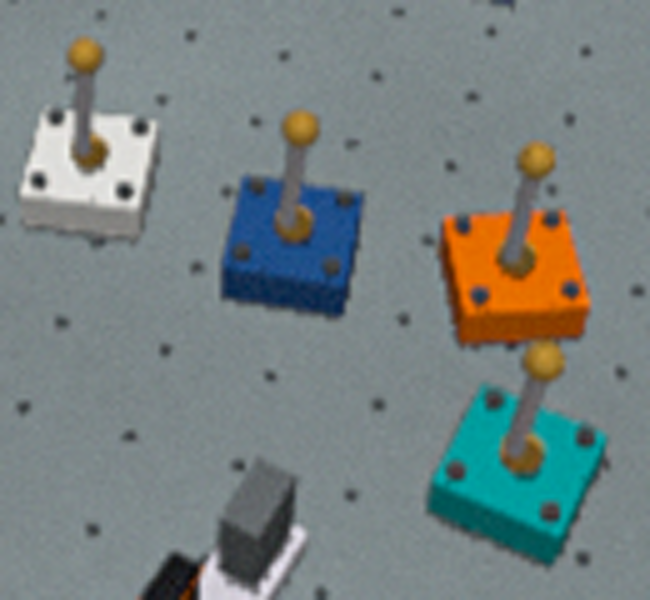

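View pics/t1.png

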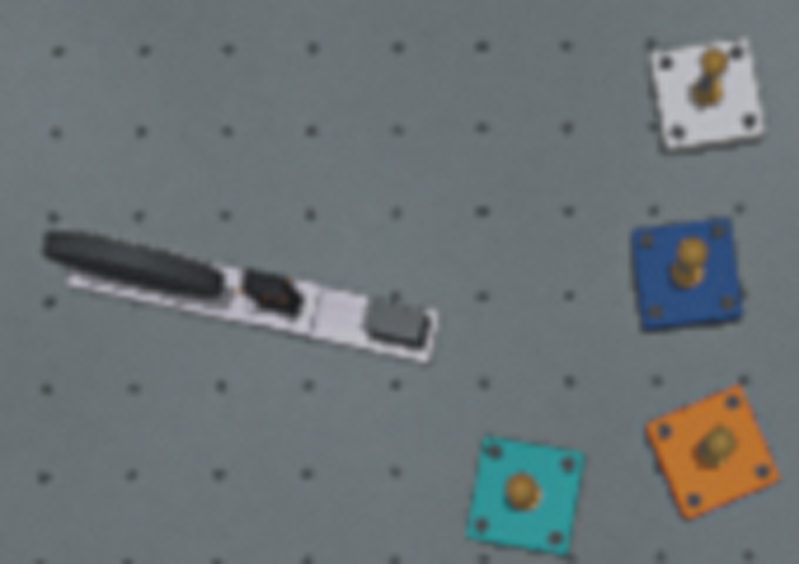

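```bash
cat > h.py <<'E'
import numpy as np
from plant import arm,cams
from scipy.optimize import least_squares
from scipy.spatial.transform import Rotation as R
np.set_printoptions(precision=4,suppress=True)
P={n:cams.camera_params(n) for n in("side","top")}
def proj(n,X):
    p=P[n];M=np.linalg.inv(np.array(p["world_from_camera"]));c=M[:3,:3]@np.asarray(X)+M[:3,3]
    return np.array([p["fx"]*c[0]/c[2]+p["cx"],p["fy"]*c[1]/c[2]+p["cy"]])
def tri(us,ut):
    return least_squares(lambda X:np.r_[proj("side",X)-us,proj("top",X)-ut],[.5,0,.1])
def G(v):
    return R.from_euler('z',v[2]).as_matrix(),np.array([v[0],v[1],0])
E
python3 - <<'E'
from h import *
s=lambda u,v:np.array([u/5+205-.4,v/5+235-.4]); s2=lambda u,v:np.array([u/5+225-.4,v/5+155-.4]); t=lambda u,v:np.array([u/4.7+125-.4,v/4.7+145-.4])
for nm,a,b in(("blue",(300,128),(691,252)),("white",(86,55),(714,62)),("orange",(537,160),(722,441)),("teal",(544,361),(521,491))):
    r=tri(s2(*a),t(*b)); print(nm,r.x,r.fun)
obs=[("side",s(405,130),(-18,-106,16)),("side",s(60,540),(18,150,16)),("side",s(125,575),(-18,150,14)),("side",s(271,181),(0,0,109)),
("top",t(438,312),(18,-106,16)),("top",t(430,357),(-18,-106,14)),("top",t(68,282),(-18,150,16))]
def f(v):
    Rm,p=G(v);return np.concatenate([proj(n,Rm@(np.array(X)/1e3)+p)-u for n,u,X in obs])
r=least_squares(f,[.45,.2,-.2]);print(r.x,np.degrees(r.x[2]));print(r.fun.reshape(-1,2))
E
```

```text
blue [ 0.4907 -0.14    0.1105] [-0.3479 -0.1126  0.0207  0.4217]
white [ 0.6166 -0.1579  0.1099] [-0.476  -0.1489  0.0728  0.5601]
orange [ 0.3686 -0.1572  0.1087] [-0.5301 -0.1775 -0.0213  0.6484]
teal [ 0.3403 -0.0298  0.1095] [-0.0976 -0.033  -0.0076  0.1304]
[ 0.4743  0.1351 -0.2163] -12.39190705652263
[[ 0.204  -0.6403]
 [-0.865  -0.8115]
 [ 0.2565  1.1468]
 [-0.7401 -0.6666]
 [ 0.5622 -0.2385]
 [-0.1279  1.1594]
 [-0.7751  1.0072]]
```

```bash
cat >> h.py <<'E'
def toolR(psi,tilt=0.):
    """gauge x dir = psi deg (tool y along it), tool z down; tilt deg lowers dial end"""
    Rg=(R.from_euler('z',psi,degrees=True)*R.from_euler('x',-tilt,degrees=True)).as_matrix()
    return np.c_[Rg[:,1],Rg[:,0],-Rg[:,2]]
def plan(pos,psi,tilt=0.):
    s=arm.observe();Rm=np.array(s["eef_rot"]);p=np.array(s["position"])
    d=Rm.T@(np.array(pos)-p)*1e3
    w=R.from_matrix(Rm.T@toolR(psi,tilt)).as_rotvec(degrees=True)
    print("t",s["t"],"pos",p,"shift",d.round(2),"rot",w.round(2)); return d,w
def state():
    s=arm.observe();Rm=np.array(s["eef_rot"])
    print("t",s["t"],"pos",np.array(s["position"]),"F",np.array(s["contact_force"]).round(2),"M",np.array(s["ft_torque"]).round(3),"gap",s["finger_gap"],"q",np.array(s["joint_positions"]).round(3))
    print(Rm)
E
python3 -c "
from h import *
plan((.474,.135,.22),-12.4)"
```

```text
t 0.1 pos [0.2054 0.5632 0.2347] shift [-399.09 -310.22   15.18] rot [-0.08  0.06 82.36]
```

```bash
python3 -m creep '[-399,-310,15,0,0,82.4,0,-399,-310,15,0,0,82.4,0,-399,-310,15,0,0,82.4,0,-399,-310,15,0,0,82.4,0,-399,-310,15,0,0,82.4,0,-399,-310,15,0,0,82.4,0,-399,-310,15,0,0,82.4,0,-399,-310,15,0,0,82.4,0,-399,-310,15,0,0,82.4,0,-399,-310,15,0,0,82.4,0]'; python3 -c "
from h import *
state();plan((.474,.135,.22),-12.4)"
```

```text
t: 1.1
position: [0.4718, 0.1384, 0.2206]
eef_rot: [[0.221, 0.975, -0.0], [0.975, -0.221, 0.0], [0.0, -0.0, -1.0]]
contact_force: [0.1, 0.4, -0.3]
finger_gap: 0.0928
t 1.1 pos [0.4718 0.1384 0.2206] F [ 0.06  0.36 -0.28] M [ 0.     0.051 -0.067] gap 0.09281543733674406 q [ 0.181 -0.159  1.802  0.     1.498  0.404]
[[ 0.2212  0.9752 -0.0001]
 [ 0.9752 -0.2212  0.0001]
 [ 0.0001 -0.0001 -1.    ]]
t 1.1 pos [0.4718 0.1384 0.2206] shift [-2.82  2.91  0.56] rot [-0.01 -0.01 -0.38]
```

```bash
python3 -m creep '[0,0,0,0,0,0,0,0,0,0,0,0,0,0]' >/dev/null; python3 - <<'E'
from h import *
import cv2
plan((.474,.135,.22),-12.4)
s=cams.snapshot("side");t=cams.snapshot("top")
cv2.imwrite("pics/s3.png",cv2.resize(s[215:355,185:325],None,fx=4,fy=4,interpolation=cv2.INTER_CUBIC))
cv2.imwrite("pics/t3.png",cv2.resize(t[145:265,105:265],None,fx=4.7,fy=4.7,interpolation=cv2.INTER_CUBIC))
E
```

```text
t 1.3 pos [0.4712 0.1394 0.2203] shift [-3.69  3.64  0.25] rot [-0.08  0.01 -0.17]
```

View pics/s3.png

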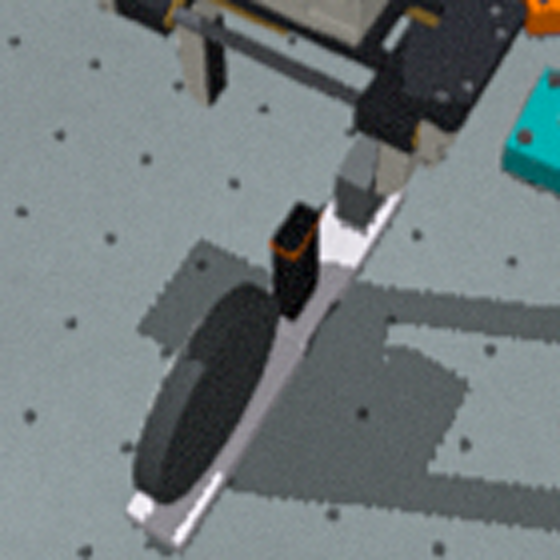

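View pics/t3.png

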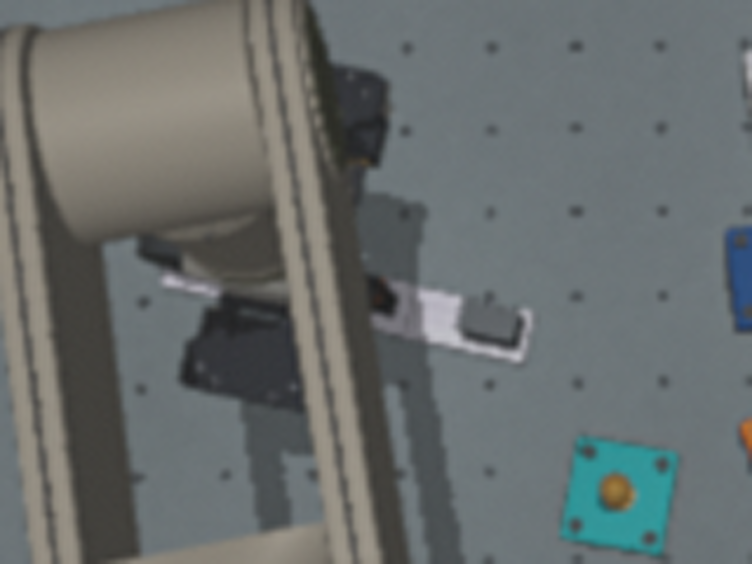

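```bash
python3 -m creep '[-3.7,3.6,20,0,0,-0.2,0,-3.7,3.6,45,0,0,-0.2,0,-3.7,3.6,70,0,0,-0.2,0,-3.7,3.6,92,0,0,-0.2,0,-3.7,3.6,108,0,0,-0.2,0,-3.7,3.6,118,0,0,-0.2,0,-3.7,3.6,125,0,0,-0.2,0,-3.7,3.6,127,0,0,-0.2,0,-3.7,3.6,127,0,0,-0.2,0]';python3 - <<'E'
from h import *
import cv2
plan((.474,.135,.093),-12.4);state()
s=cams.snapshot("side")
cv2.imwrite("pics/s4.png",cv2.resize(s[215:355,185:325],None,fx=4,fy=4,interpolation=cv2.INTER_CUBIC))
E
```

```text
t: 2.3
position: [0.4741, 0.1364, 0.0942]
eef_rot: [[0.211, 0.977, 0.0], [0.977, -0.211, 0.0], [0.0, 0.0, -1.0]]
contact_force: [0.1, -0.1, -0.1]
finger_gap: 0.0931
t 2.3 pos [0.4741 0.1364 0.0942] shift [-1.38  0.16  1.17] rot [ 0.02 -0.01  0.2 ]
t 2.3 pos [0.4741 0.1364 0.0942] F [ 0.06 -0.11 -0.11] M [-0.026  0.091  0.02 ] gap 0.0931351983448532 q [ 0.176 -0.042  1.932  0.     1.251  0.389]
[[ 0.2114  0.9774  0.0004]
 [ 0.9774 -0.2114  0.0001]
 [ 0.0002  0.0004 -1.    ]]
```

View pics/s4.png

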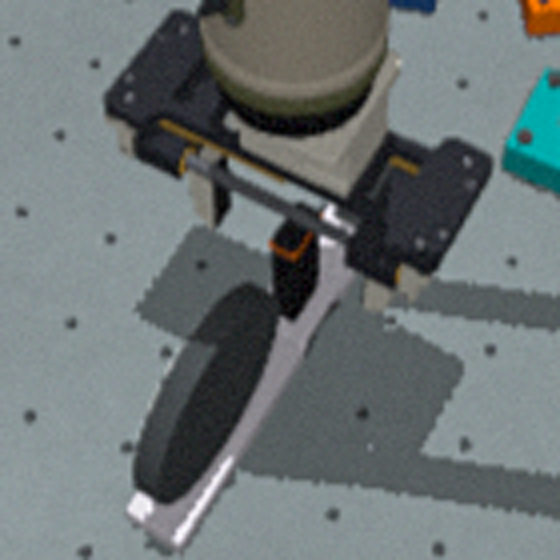

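```bash
python3 -m creep '[-1,0,1,0,0,0.2,255,-1,0,1,0,0,0.2,255,-1,0,1,0,0,0.2,255,-1,0,1,0,0,0.2,255,-1,0,1,0,0,0.2,255,-1,0,1,0,0,0.2,255,-1,0,1,0,0,0.2,255,-1,0,1,0,0,0.2,255,-1,0,1,0,0,0.2,255,-1,0,1,0,0,0.2,255]';python3 -c "
from h import *
state()"
```

```text
t: 3.35
position: [0.4738, 0.135, 0.0928]
eef_rot: [[0.215, 0.977, 0.0], [0.977, -0.215, 0.0], [0.0, 0.0, -1.0]]
contact_force: [0.4, -0.4, 0.3]
finger_gap: 0.0176
t 3.35 pos [0.4738 0.135  0.0928] F [ 0.37 -0.44  0.27] M [-0.085  0.075  0.006] gap 0.017615747697482205 q [ 0.173 -0.042  1.935  0.     1.249  0.391]
[[ 0.2155  0.9765  0.    ]
 [ 0.9765 -0.2155  0.    ]
 [ 0.      0.     -1.    ]]
```

Gripped nearly (16–17.6 mm). Hold briefly, then lift slowly.

```bash
python3 -m creep '[0,0,0,0,0,0,255,0,0,0,0,0,0,255,0,0,-2,0,0,0,255,0,0,-6,0,0,0,255,0,0,-12,0,0,0,255,0,0,-20,0,0,0,255,0,0,-30,0,0,0,255,0,0,-40,0,0,0,255]';python3 - <<'E'
from h import *
import cv2
state()
s=cams.snapshot("side")
cv2.imwrite("pics/s5.png",cv2.resize(s[215:355,185:325],None,fx=4,fy=4,interpolation=cv2.INTER_CUBIC))
E
```

```text
t: 4.15
position: [0.474, 0.135, 0.134]
eef_rot: [[0.215, 0.977, 0.0], [0.977, -0.215, 0.0], [0.0, 0.0, -1.0]]
contact_force: [0.3, 0.5, -3.4]
finger_gap: 0.0159
t 4.15 pos [0.474 0.135 0.134] F [ 0.34  0.51 -3.37] M [-0.121  0.082 -0.034] gap 0.01592918487751902 q [ 0.173 -0.089  1.9    0.     1.33   0.391]
[[ 0.2155  0.9765  0.0005]
 [ 0.9765 -0.2155  0.0001]
 [ 0.0002  0.0004 -1.    ]]
```

View pics/s5.png

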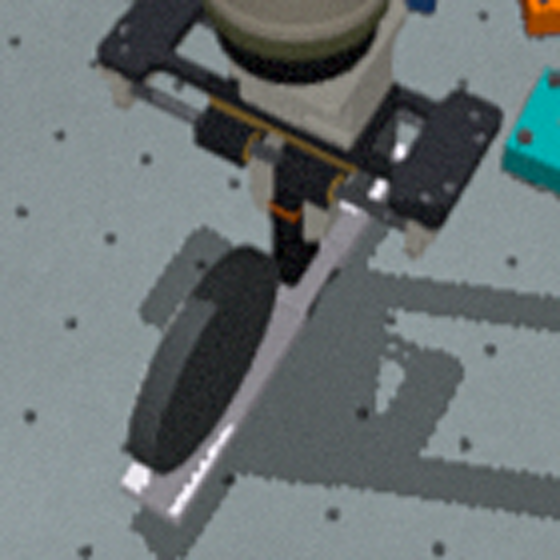

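```bash
python3 -c "
from h import *
plan((.46,.19,.33),48)"
```

```text
t 4.2 pos [0.4751 0.1352 0.136 ] shift [  50.47  -25.96 -194.06] rot [  0.2    0.03 -60.44]
```

```bash
python3 -m creep '[1,-1,-12,0,0,-1.5,255,5,-3,-34,0,0,-5,255,11,-6,-58,0,0,-11,255,18,-9,-82,0,0,-18,255,25,-12,-106,0,0,-25,255,32,-16,-130,0,0,-32,255,39,-19,-152,0,0,-39,255,44,-22,-171,0,0,-46,255,48,-25,-185,0,0,-53,255,50,-26,-194,0,0,-60,255]'; python3 -c "
from h import *
plan((.45,.24,.42),105)"
```

```text
t: 5.2
position: [0.4591, 0.19, 0.329]
eef_rot: [[-0.743, 0.67, 0.002], [0.67, 0.743, 0.001], [-0.001, 0.002, -1.0]]
contact_force: [0.3, 0.3, -3.7]
finger_gap: 0.0154
t 5.2 pos [0.4591 0.19   0.329 ] shift [ 40.19  31.2  -91.01] rot [  0.07   0.09 -57.05]
```

```bash
python3 -m creep '[4,3,-9,0,0,-7,255,9,7,-20,0,0,-14,255,14,11,-32,0,0,-21,255,20,15,-45,0,0,-28,255,25,19,-57,0,0,-35,255,30,23,-68,0,0,-42,255,34,26,-77,0,0,-48,255,37,29,-84,0,0,-53,255,39,31,-89,0,0,-56,255,40,31,-91,0,0,-57,255]';python3 -m creep '[0,0,0,0,0,0,255,0,0,0,0,0,0,255,0,0,0,0,0,0,255,0,0,0,0,0,0,255,0,0,0,0,0,0,255,0,0,0,0,0,0,255,0,0,0,0,0,0,255,0,0,0,0,0,0,255]'; python3 - <<'E'
from h import *
import cv2
state()
s=cams.snapshot("side"); cv2.imwrite("pics/s6.png",s)
E
```

```text
t: 6.2
position: [0.4504, 0.2396, 0.4189]
eef_rot: [[-0.967, -0.254, 0.001], [-0.254, 0.967, 0.0], [-0.001, 0.0, -1.0]]
contact_force: [-0.4, -0.1, -3.8]
finger_gap: 0.0153
t: 7.0
position: [0.4506, 0.2393, 0.4178]
eef_rot: [[-0.968, -0.251, 0.0], [-0.251, 0.968, 0.0], [-0.0, 0.0, -1.0]]
contact_force: [0.1, 0.4, -2.9]
finger_gap: 0.0156
t 7.0 pos [0.4506 0.2393 0.4178] F [ 0.1   0.36 -2.92] M [-0.009  0.055 -0.034] gap 0.015564785042390391 q [ 0.388 -0.112  1.404  0.     1.85  -1.437]
[[-0.9679 -0.2513  0.    ]
 [-0.2513  0.9679  0.    ]
 [-0.      0.     -1.    ]]
```

View pics/s6.png

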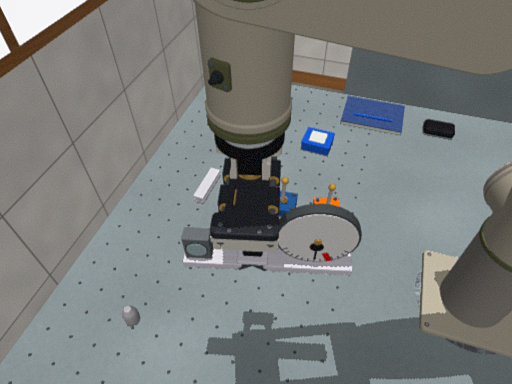

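```bash
python3 - <<'E'
import cv2
s=cv2.imread("pics/s6.png")
cv2.imwrite("pics/s7.png",cv2.resize(s[195:275,270:370],None,fx=8,fy=7.5,interpolation=cv2.INTER_CUBIC))
E
```

```text
(no output)
```

View pics/s7.png

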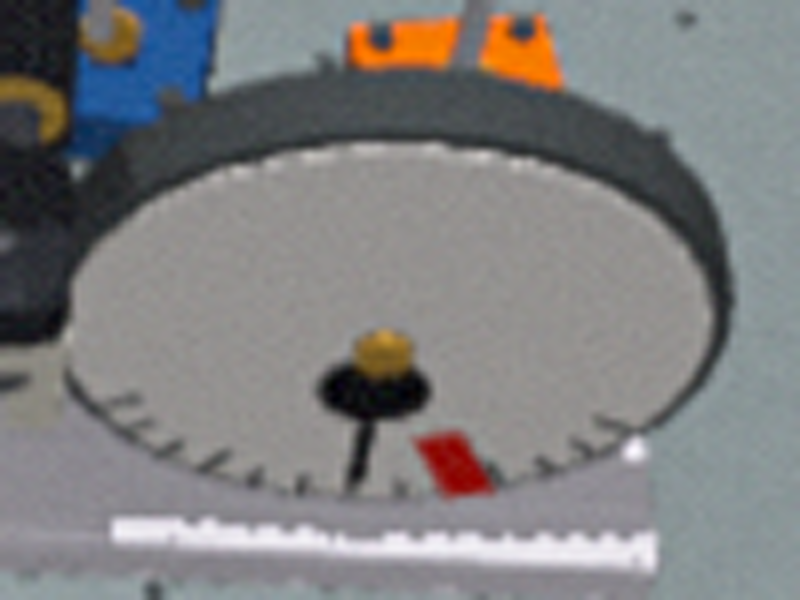

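```bash
cat > dial.py <<'E'
from h import *
import cv2
def rays(uv):
    p=P["side"];M=np.array(p["world_from_camera"])
    d=np.c_[(uv[:,0]-p["cx"])/p["fx"],(uv[:,1]-p["cy"])/p["fy"],np.ones(len(uv))]@M[:3,:3].T
    return M[:3,3],d
def analyse(img,Rt,pt,rough,off=0.,seat=None):
    Rg=np.c_[Rt[:,1],Rt[:,0],-Rt[:,2]]   # gauge axes
    o0=pt+Rg@np.array([0,0,-.093])       # gauge origin
    def plane(uv,xf):
        C,d=rays(np.atleast_2d(uv).astype(float)); n=Rg[:,0]; q=o0+n*xf
        s=((q-C)@n)/(d@n); X=C+d*s[:,None]; return (X-o0)@Rg
    b,g,r=[img[...,i].astype(int) for i in range(3)]
    red=(r-np.maximum(g,b)>60); red[:,:]&=True
    u0,v0,u1,v1=rough
    m=np.zeros_like(red);m[v0:v1,u0:u1]=1
    red&=m.astype(bool)
    return Rg,o0,plane,red
E
python3 - <<'E'
from dial import *
img=cv2.imread("pics/s6.png");s=arm.observe();Rt=np.array(s["eef_rot"]);pt=np.array(s["position"])
Rg,o0,plane,red=analyse(img,Rt,pt,(270,195,370,275))
w=(img[...,2].astype(float)-np.maximum(img[...,1],img[...,0])).clip(20)-20
ys,xs=np.nonzero(red);ww=w[ys,xs];print(len(xs),np.average(xs,weights=ww),np.average(ys,weights=ww))
rc=np.array([np.average(xs,weights=ww),np.average(ys,weights=ww)])
z=lambda u,v:np.array([u/8+270-.44,v/7.5+195-.43])
rim=np.array([z(*a) for a in [(70,300),(105,245),(160,200),(235,165),(330,145),(430,143),(520,155),(610,185),(675,230),(712,290),(715,330),(700,375),(75,375),(140,445),(215,478),(300,497),(370,500),(440,496)]])
pts={"red":rc,"ptip":z(352,486),"pmid":z(360,450),"pup":z(367,422),"t300":z(300,485),"t257":z(257,478),"t212":z(212,462),"t400":z(400,488),"t545":z(545,465),"t585":z(585,450),"tabTL":z(415,438),"tabTR":z(462,432),"tabBR":z(494,490),"tabBL":z(446,496)}
for xf in(.004,.008,.012):
    q=plane(rim,xf)*1e3
    r=least_squares(lambda v:np.hypot(q[:,1]-v[0],q[:,2]-v[1])-v[2],[92,75,57])
    print("xf",xf,"centre",r.x,"rms",np.sqrt(np.mean(r.fun**2)))
    for k in pts:
        a=plane(pts[k],xf)[0]*1e3; dy,dz=a[1]-r.x[0],a[2]-r.x[1]
        print("  ",k,pts[k].round(1),"r %.1f ang %.2f"%(np.hypot(dy,dz),np.degrees(np.arctan2(dy,-dz))))
E
```

```text
184 327.133761682243 216.26396028037382
xf 0.004 centre [94.7178 69.4761 57.8071] rms 0.860853841050621
   red [327.1 216.3] r 53.9 ang 173.36
   ptip [313.6 259.4] r 53.1 ang -0.19
   pmid [314.6 254.6] r 39.6 ang -0.16
   pup [315.4 250.8] r 29.5 ang 0.14
   t300 [307.1 259.2] r 54.5 ang -10.52
   t257 [301.7 258.3] r 54.8 ang -19.44
   t212 [296.1 256.2] r 53.8 ang -30.26
   t400 [319.6 259.6] r 53.8 ang 9.50
   t545 [337.7 256.6] r 54.4 ang 39.36
   t585 [342.7 254.6] r 54.4 ang 48.69
   tabTL [321.4 253. ] r 35.7 ang 15.36
   tabTR [327.3 252.2] r 36.1 ang 29.35
   tabBR [331.3 259.9] r 58.5 ang 26.89
   tabBL [325.3 260.7] r 58.0 ang 17.88
xf 0.008 centre [93.8892 75.2166 57.0721] rms 0.8499083684034789
   red [327.1 216.3] r 53.3 ang 173.36
   ptip [313.6 259.4] r 52.4 ang -0.19
   pmid [314.6 254.6] r 39.1 ang -0.16
   pup [315.4 250.8] r 29.1 ang 0.14
   t300 [307.1 259.2] r 53.8 ang -10.52
   t257 [301.7 258.3] r 54.1 ang -19.44
   t212 [296.1 256.2] r 53.2 ang -30.26
   t400 [319.6 259.6] r 53.1 ang 9.50
   t545 [337.7 256.6] r 53.7 ang 39.36
   t585 [342.7 254.6] r 53.8 ang 48.69
   tabTL [321.4 253. ] r 35.2 ang 15.36
   tabTR [327.3 252.2] r 35.7 ang 29.35
   tabBR [331.3 259.9] r 57.7 ang 26.89
   tabBL [325.3 260.7] r 57.3 ang 17.88
xf 0.012 centre [93.0607 80.9571 56.3371] rms 0.8389628957563463
   red [327.1 216.3] r 52.6 ang 173.36
   ptip [313.6 259.4] r 51.7 ang -0.19
   pmid [314.6 254.6] r 38.6 ang -0.16
   pup [315.4 250.8] r 28.7 ang 0.14
   t300 [307.1 259.2] r 53.1 ang -10.52
   t257 [301.7 258.3] r 53.4 ang -19.44
   t212 [296.1 256.2] r 52.5 ang -30.26
   t400 [319.6 259.6] r 52.4 ang 9.50
   t545 [337.7 256.6] r 53.0 ang 39.36
   t585 [342.7 254.6] r 53.1 ang 48.69
   tabTL [321.4 253. ] r 34.8 ang 15.36
   tabTR [327.3 252.2] r 35.2 ang 29.35
   tabBR [331.3 259.9] r 57.0 ang 26.89
   tabBL [325.3 260.7] r 56.6 ang 17.88
```

```bash
python3 - <<'E'
from dial import *
img=cv2.imread("pics/s6.png");s=arm.observe();Rt=np.array(s["eef_rot"]);pt=np.array(s["position"])
Rg,o0,plane,red=analyse(img,Rt,pt,(318,246,336,264))
b,g,r=[img[...,i].astype(float) for i in range(3)]
w=np.where(red,1.,0);w=(r-np.maximum(g,b)).clip(0)[246:264,318:336];w[w<15]=0
vv,uu=np.mgrid[246:264,318:336]
c=np.array([(uu*w).sum(),(vv*w).sum()])/w.sum()
a=plane(c,.008)[0]*1e3;dy,dz=a[1]-93.9,a[2]-75.2;print(c,np.hypot(dy,dz),np.degrees(np.arctan2(dy,-dz)))
plan((.4907,-.14,.29),125)
E
```

```text
[326.2513 256.5342] 46.30963849344813 22.16970363103476
t 7.05 pos [0.4506 0.2393 0.4178] shift [  56.5  -377.21  127.81] rot [  0.     0.   -20.44]
```

```bash
python3 -m creep '[1,-8,3,0,0,-0.5,255,4,-30,9,0,0,-1.6,255,8,-60,19,0,0,-3,255,14,-94,30,0,0,-5,255,19,-128,42,0,0,-7,255,24,-162,54,0,0,-9,255,29,-196,66,0,0,-11,255,34,-230,78,0,0,-13,255,40,-264,90,0,0,-15,255,45,-298,101,0,0,-17,255]' | head -3;  python3 -c "
from h import *
plan((.4907,-.14,.29),125)"
```

```text
t: 8.05
position: [0.4815, -0.0623, 0.3161]
eef_rot: [[-0.851, -0.525, -0.0], [-0.525, 0.851, -0.0], [0.0, -0.0, -1.0]]
t 8.05 pos [ 0.4815 -0.0623  0.3161] shift [ 32.89 -70.97  26.1 ] rot [-0.01 -0.01 -3.35]
```

```bash
python3 -m creep '[11,-25,9,0,0,-1,255,20,-44,16,0,0,-2,255,27,-58,22,0,0,-3,255,32,-68,25,0,0,-3.4,255,33,-71,26,0,0,-3.4,255,33,-71,26,0,0,-3.4,255,33,-71,26,0,0,-3.4,255]' | head -3;  python3 - <<'E'
from h import *
import cv2
plan((.4907,-.14,.29),125);state()
s=cams.snapshot("side"); cv2.imwrite("pics/s8.png",s)
cv2.imwrite("pics/s9.png",cv2.resize(s[110:230,220:380],None,fx=5,fy=5,interpolation=cv2.INTER_CUBIC))
E
```

```text
t: 8.75
position: [0.4911, -0.1377, 0.2912]
eef_rot: [[-0.819, -0.573, 0.001], [-0.573, 0.819, 0.0], [-0.001, -0.0, -1.0]]
t 8.75 pos [ 0.4911 -0.1377  0.2912] shift [ 1.67 -1.66  1.23] rot [-0.01  0.03 -0.02]
t 8.75 pos [ 0.4911 -0.1377  0.2912] F [ 0.3  -0.13 -4.03] M [ 0.11   0.004 -0.017] gap 0.016339413468062794 q [-0.374 -0.132  1.65   0.     1.623 -2.555]
[[-0.8194 -0.5732  0.0006]
 [-0.5732  0.8194  0.0001]
 [-0.0006 -0.0002 -1.    ]]
```

View pics/s9.png

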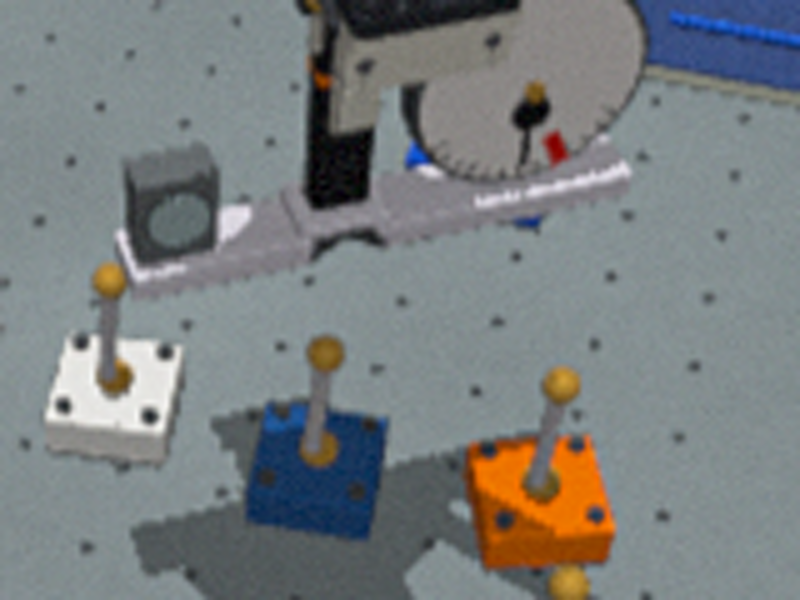

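```bash
python3 - <<'E'
from h import *
def j6(psi,tilt,az=-21.4,el=3):
    f=np.array([np.cos(np.radians(az))*np.cos(np.radians(el)),np.sin(np.radians(az))*np.cos(np.radians(el)),np.sin(np.radians(el))])
    T=toolR(psi,tilt);d=T[:,2];a=np.cross(f,d);a/=np.linalg.norm(a);b=np.cross(d,a)
    y=T[:,1];return np.degrees(np.arctan2(y@b,y@a))
for psi in(110,115,118,120,125):
    print(psi,[round(j6(psi,t),1) for t in(0,10,22.3)])
E
```

```text
110 [np.float64(-41.4), np.float64(-41.5), np.float64(-42.8)]
115 [np.float64(-46.4), np.float64(-46.5), np.float64(-47.7)]
118 [np.float64(-49.4), np.float64(-49.4), np.float64(-50.7)]
120 [np.float64(-51.4), np.float64(-51.4), np.float64(-52.6)]
125 [np.float64(-56.4), np.float64(-56.4), np.float64(-57.4)]
```

```bash
python3 -c "
from h import *
plan((.4907,-.14,.221),116)"
```

```text
t 8.8 pos [ 0.4911 -0.1376  0.2913] shift [ 1.78 -1.69 70.28] rot [-0.02  0.03  9.  ]
```

```bash
python3 -m creep '[0.5,-0.5,6,0,0,2,255,1,-1,16,0,0,4,255,1.5,-1.5,28,0,0,6,255,1.8,-1.7,40,0,0,8,255,1.8,-1.7,51,0,0,9,255,1.8,-1.7,60,0,0,9,255,1.8,-1.7,66,0,0,9,255,1.8,-1.7,70,0,0,9,255,1.8,-1.7,70,0,0,9,255,1.8,-1.7,70,0,0,9,255]' | head -3;  python3 - <<'E'
from h import *
import cv2
plan((.4907,-.14,.221),116);state()
s=cams.snapshot("side"); cv2.imwrite("pics/s10.png",s)
cv2.imwrite("pics/s11.png",cv2.resize(s[130:220,230:360],None,fx=6,fy=6,interpolation=cv2.INTER_CUBIC))
s=arm.observe();Rt=np.array(s["eef_rot"]);o=np.array(s["position"])
Rg=np.c_[Rt[:,1],Rt[:,0],-Rt[:,2]];o=o-Rg[:,2]*.0928
for X in[(18,-106,0),(18,-106,16),(18,150,16),(18,150,0),(18,16,0),(18,-16,0),(18,0,14),(0,0,1.8)]:
    u=proj("side",o+Rg@np.array(X)/1e3);print(X,u.round(1),((u-[230,130])*6+2.5).round(0))
print((proj("side",(.4907,-.14,.1105))-[230,130])*6+2.5)
E
```

```text
t: 9.8
position: [0.4907, -0.1407, 0.2212]
eef_rot: [[-0.899, -0.438, 0.001], [-0.438, 0.899, -0.0], [-0.0, -0.0, -1.0]]
t 9.8 pos [ 0.4907 -0.1407  0.2212] shift [-0.34  0.64  0.22] rot [-0.03  0.02 -0.03]
t 9.8 pos [ 0.4907 -0.1407  0.2212] F [-0.02 -0.83 -3.96] M [ 0.083 -0.041 -0.037] gap 0.0158840312424668 q [-0.38  -0.107  1.754  0.     1.494 -2.404]
[[-0.899  -0.4379  0.0006]
 [-0.4379  0.899  -0.0002]
 [-0.0004 -0.0004 -1.    ]]
(18, -106, 0) [244.8 184.4] [ 91. 329.]
(18, -106, 16) [244.6 180.1] [ 90. 303.]
(18, 150, 16) [343.8 169.7] [685. 241.]
(18, 150, 0) [342.8 174.1] [679. 267.]
(18, 16, 0) [292.1 179.4] [375. 299.]
(18, -16, 0) [279.8 180.7] [301. 307.]
(18, 0, 14) [286.2 176.3] [340. 280.]
(0, 0, 1.8) [284.7 174.6] [330. 270.]
[327.9551 303.0628]
```

View pics/s11.png

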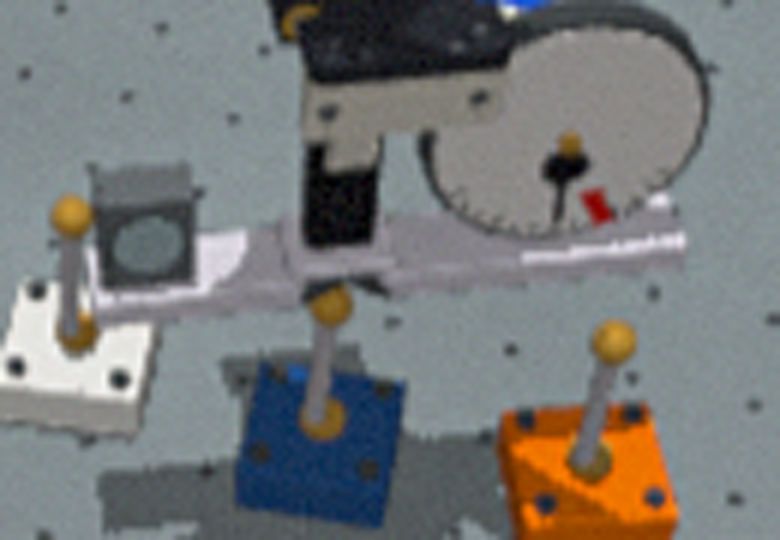

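```bash
python3 -m creep '[-1,0.6,4,0,0,0,255,-1,0.6,9,0,0,0,255,-1,0.6,13,0,0,0,255,-1,0.6,15.5,0,0,0,255,-1,0.6,17,0,0,0,255,-1,0.6,17,0,0,0,255,-1,0.6,17,0,0,0,255]';  python3 -c "
from h import *
plan((.4907,-.14,.201),116);state()"
```

```text
t: 10.55
position: [0.4912, -0.1397, 0.2039]
eef_rot: [[-0.899, -0.438, 0.0], [-0.438, 0.899, -0.0], [-0.0, -0.0, -1.0]]
contact_force: [-0.1, -0.4, -3.1]
finger_gap: 0.0158
t 10.55 pos [ 0.4912 -0.1397  0.2039] shift [ 0.55 -0.04  2.93] rot [-0.01  0.01 -0.04]
t 10.55 pos [ 0.4912 -0.1397  0.2039] F [-0.06 -0.45 -3.06] M [0.093 0.013 0.016] gap 0.015792184836662483 q [-0.378 -0.096  1.775 -0.     1.462 -2.401]
[[-0.8991 -0.4377  0.0002]
 [-0.4377  0.8991 -0.0001]
 [-0.0001 -0.0002 -1.    ]]
```

```bash
for i in 1 2; do python3 -m creep '[0,0,0.5,0,0,0,255,0,0,1,0,0,0,255,0,0,1,0,0,0,255]';done;  python3 -c "
from h import *
plan((.4907,-.14,.201),116);state()"
```

```text
t: 10.85
position: [0.4911, -0.1397, 0.2028]
eef_rot: [[-0.899, -0.438, 0.0], [-0.438, 0.899, -0.0], [-0.0, -0.0, -1.0]]
contact_force: [-0.7, 0.4, -2.9]
finger_gap: 0.0159
t: 11.15
position: [0.491, -0.1397, 0.2017]
eef_rot: [[-0.899, -0.438, -0.0], [-0.438, 0.899, 0.0], [0.0, 0.0, -1.0]]
contact_force: [-0.4, 0.6, -3.7]
finger_gap: 0.0158
t 11.15 pos [ 0.491  -0.1397  0.2017] shift [ 0.46 -0.16  0.69] rot [ 0.01 -0.01 -0.04]
t 11.15 pos [ 0.491  -0.1397  0.2017] F [-0.44  0.56 -3.71] M [ 0.066  0.025 -0.003] gap 0.015768259206157608 q [-0.378 -0.095  1.778 -0.     1.458 -2.401]
[[-0.8991 -0.4377 -0.0001]
 [-0.4377  0.8991  0.    ]
 [ 0.0001  0.0001 -1.    ]]
```

```bash
for i in 1 2 3; do python3 -m creep '[0,0,0.3,0,0,0,255,0,0,0.5,0,0,0,255,0,0,0.5,0,0,0,255]' | grep -v rot;done
```

```text
t: 11.45
position: [0.4911, -0.1397, 0.2013]
contact_force: [0.2, 0.2, -3.0]
finger_gap: 0.0156
t: 11.75
position: [0.4912, -0.1397, 0.201]
contact_force: [0.2, 0.8, -2.3]
finger_gap: 0.0156
t: 12.05
position: [0.4913, -0.1397, 0.2008]
contact_force: [-1.2, 0.2, 2.4]
finger_gap: 0.0161
```

```bash
python3 -m creep '[0,0,0.3,0,0,0,255,0,0,0.5,0,0,0,255,0,0,0.5,0,0,0,255]' | grep -v rot;  python3 - <<'E'
from h import *
import cv2
state()
s=cams.snapshot("side"); cv2.imwrite("pics/s12.png",s)
cv2.imwrite("pics/s13.png",cv2.resize(s[140:210,235:355],None,fx=6.6,fy=6.6,interpolation=cv2.INTER_CUBIC))
E
```

```text
t: 12.35
position: [0.4914, -0.1397, 0.2007]
contact_force: [-2.5, 1.4, 6.0]
finger_gap: 0.0158
t 12.35 pos [ 0.4914 -0.1397  0.2007] F [-2.45  1.37  5.97] M [ 0.374  0.758 -0.044] gap 0.01582957819069784 q [-0.377 -0.094  1.78   0.     1.455 -2.401]
[[-0.8991 -0.4378  0.0009]
 [-0.4378  0.8991 -0.0003]
 [-0.0007 -0.0007 -1.    ]]
```

View pics/s13.png

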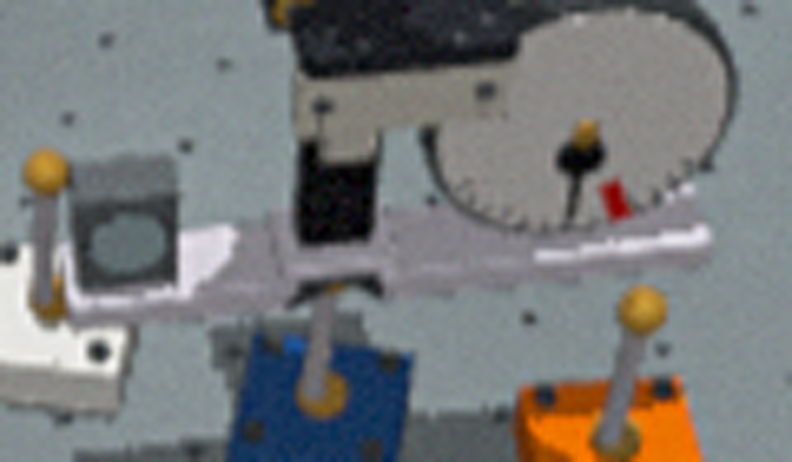

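```bash
python3 -m creep '[0.3,0,-0.5,0,0,0,255,0.6,0,-0.5,0,0,0,255,0.6,0,-0.5,0,0,0,255,0.6,0,-0.5,0,0,0,255]' | grep -v rot;  python3 -m creep '[0,0,0,0,0,0,255,0,0,0,0,0,0,255]' | grep -v rot; python3 -c "
from h import *
state()"
```

```text
t: 12.8
position: [0.4909, -0.14, 0.2006]
contact_force: [0.4, 2.1, 3.0]
finger_gap: 0.0159
t: 13.0
position: [0.4909, -0.14, 0.2006]
contact_force: [0.5, 2.6, 5.2]
finger_gap: 0.0155
t 13.0 pos [ 0.4909 -0.14    0.2006] F [0.5  2.59 5.25] M [ 0.326 -0.112 -0.002] gap 0.015542668902440326 q [-0.378 -0.095  1.781  0.     1.455 -2.402]
[[-0.8991 -0.4378  0.0008]
 [-0.4378  0.8991 -0.0002]
 [-0.0007 -0.0005 -1.    ]]
```

```bash
python3 -m creep '[-0.3,0.5,-0.3,0,0,0,255,-0.3,0.5,-0.3,0,0,0,255,-0.3,0.5,-0.3,0,0,0,255,-0.3,0.5,-0.3,0,0,0,255]' | grep -v rot; python3 - <<'E'
from h import *
import cv2
state()
s=cams.snapshot("side"); cv2.imwrite("pics/s14.png",s)
cv2.imwrite("pics/s15.png",cv2.resize(s[140:210,235:355],None,fx=6.6,fy=6.6,interpolation=cv2.INTER_CUBIC))
E
```

```text
t: 13.4
position: [0.4907, -0.1397, 0.2006]
contact_force: [2.1, -2.5, 1.7]
finger_gap: 0.0159
t 13.4 pos [ 0.4907 -0.1397  0.2006] F [ 2.06 -2.45  1.74] M [-0.522 -0.509 -0.04 ] gap 0.01592676455314496 q [-0.377 -0.096  1.781 -0.     1.456 -2.401]
[[-0.8992 -0.4376  0.0004]
 [-0.4376  0.8992 -0.0006]
 [-0.     -0.0007 -1.    ]]
```

View pics/s15.png

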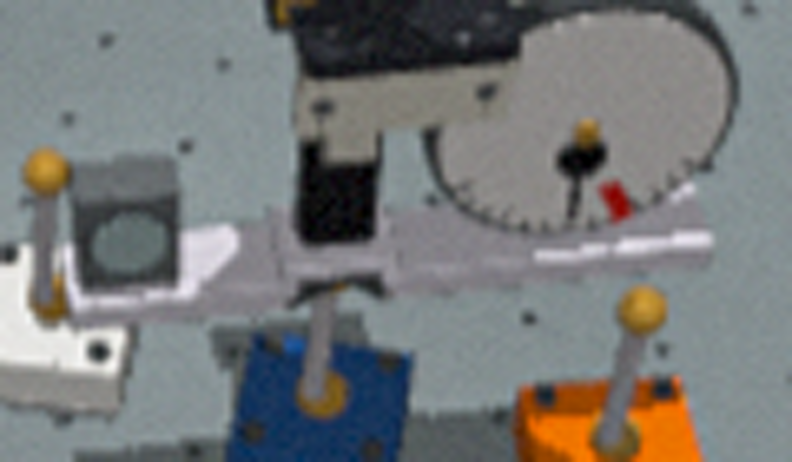

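```bash
python3 -m creep '[0,-0.3,0,0,0,0,255,1.6,-0.3,0,0,-1,0,255,3.2,-0.3,0.1,0,-2,0,255,4.8,-0.3,0.1,0,-3,0,255,6.3,-0.3,0.2,0,-4,0,255,7.9,-0.3,0.3,0,-5,0,255,9.5,-0.3,0.5,0,-6,0,255,11.1,-0.3,0.7,0,-7,0,255,11.1,-0.3,0.7,0,-7,0,255]'; python3 - <<'E'
from h import *
s=arm.observe();Rt=np.array(s["eef_rot"]);print("F tool",Rt.T@np.array(s["contact_force"]),"tilt",np.degrees(np.arcsin(-Rt[2,0])),"xtilt",np.degrees(np.arcsin(Rt[2,1])),"seat",np.array(s["position"])+Rt[:,2]*.091);state()
E
```

```text
t: 14.35
position: [0.4804, -0.1445, 0.1999]
eef_rot: [[-0.893, -0.437, 0.111], [-0.434, 0.899, 0.054], [-0.123, 0.0, -0.992]]
contact_force: [-0.0, 0.8, 3.8]
finger_gap: 0.0157
F tool [-0.7742  0.7488 -3.7346] tilt 7.073878400703682 xtilt 0.018296667727479825 seat [ 0.4905 -0.1396  0.1096]
t 14.35 pos [ 0.4804 -0.1445  0.1999] F [-0.05  0.81  3.8 ] M [ 0.454 -0.409 -0.007] gap 0.015749549959454233 q [-0.466 -0.208  1.888  0.1    1.387 -2.503]
[[-0.8926 -0.4371  0.1106]
 [-0.4338  0.8994  0.0541]
 [-0.1231  0.0003 -0.9924]]
```

```bash
python3 -m creep '[-1.6,0,0,0,1,0,255,-3.2,0,0.1,0,2,0,255,-4.8,0,0.1,0,3,0,255,-6.3,0,0.2,0,4,0,255,-7.9,0,0.3,0,5,0,255,-9.5,0,0.5,0,6,0,255,-11.1,0,0.6,0,7,0,255,-11.1,0,0.6,0,7,0,255]'; python3 -c "
from h import *
state();plan((.4907,-.1398,.241),116)"
```

```text
t: 15.15
position: [0.491, -0.1395, 0.2005]
eef_rot: [[-0.899, -0.439, -0.002], [-0.439, 0.899, -0.001], [0.002, -0.0, -1.0]]
contact_force: [-1.5, -1.3, 6.5]
finger_gap: 0.0159
t 15.15 pos [ 0.491  -0.1395  0.2005] F [-1.52 -1.33  6.45] M [-0.146  0.456 -0.035] gap 0.015940671782531335 q [-0.376 -0.093  1.778 -0.002  1.457 -2.401]
[[-0.8987 -0.4386 -0.0021]
 [-0.4386  0.8987 -0.0012]
 [ 0.0024 -0.0002 -1.    ]]
t 15.15 pos [ 0.491  -0.1395  0.2005] shift [  0.55  -0.13 -40.51] rot [-0.01 -0.14  0.02]
```

```bash
python3 -m creep '[0.5,0,-3,0,-0.1,0,255,0.5,0,-8,0,-0.1,0,255,0.5,0,-15,0,-0.1,0,255,0.5,0,-23,0,-0.1,0,255,0.5,0,-31,0,-0.1,0,255,0.5,0,-37,0,-0.1,0,255,0.5,0,-40,0,-0.1,0,255,0.5,0,-40,0,-0.1,0,255]'|grep -v rot; python3 -m creep '[0,0,0,0,0,4,255,0,0,0,0,0,9,255,0,0,0,0,0,14,255,0,0,0,0,0,19,255,0,0,0,0,0,24,255,0,0,0,0,0,29,255,0,0,0,0,0,34,255,0,0,0,0,0,38,255,0,0,0,0,0,41,255,0,0,0,0,0,41,255]'; python3 - <<'E'
from h import *
state();plan((.4907,-.1398,.221),75)
E
```

```text
t: 15.95
position: [0.4906, -0.14, 0.2414]
contact_force: [0.2, 0.3, -3.6]
finger_gap: 0.016
t: 16.95
position: [0.4901, -0.1397, 0.2402]
eef_rot: [[-0.966, 0.26, 0.001], [0.26, 0.966, 0.001], [-0.001, 0.001, -1.0]]
contact_force: [-0.6, -0.2, -4.4]
finger_gap: 0.0154
t 16.95 pos [ 0.4901 -0.1397  0.2402] F [-0.59 -0.18 -4.43] M [ 0.018 -0.072 -0.025] gap 0.01544109762039188 q [-0.379 -0.118  1.73   0.001  1.53  -1.687]
[[-0.9655  0.2603  0.0009]
 [ 0.2603  0.9655  0.0011]
 [-0.0006  0.0013 -1.    ]]
t 16.95 pos [ 0.4901 -0.1397  0.2402] shift [-0.62  0.07 19.19] rot [ 0.07  0.03 -0.09]
```

```bash
python3 -m creep '[-0.6,0,4,0,0,0,255,-0.6,0,11,0,0,0,255,-0.6,0,19,0,0,0,255,-0.6,0,26,0,0,0,255,-0.6,0,32,0,0,0,255,-0.6,0,35.5,0,0,0,255,-0.6,0,37,0,0,0,255,-0.6,0,37,0,0,0,255]'|grep -v rot; python3 -m creep '[0,0,0.5,0,0,0,255,0,0,1,0,0,0,255,0,0,1,0,0,0,255]'|grep -v rot; python3 - <<'E'
from h import *
import cv2
state();plan((.4907,-.1398,.201),75)
s=cams.snapshot("side"); cv2.imwrite("pics/s16.png",s)
cv2.imwrite("pics/s17.png",cv2.resize(s[130:220,230:360],None,fx=6,fy=6,interpolation=cv2.INTER_CUBIC))
E
```

```text
t: 17.75
position: [0.4909, -0.1399, 0.2035]
contact_force: [-0.6, 0.4, -3.0]
finger_gap: 0.0159
t: 18.05
position: [0.491, -0.14, 0.2029]
contact_force: [0.3, 0.5, -3.9]
finger_gap: 0.0156
t 18.05 pos [ 0.491  -0.14    0.2029] F [ 0.33  0.48 -3.86] M [ 0.018 -0.039  0.034] gap 0.015601096167543849 q [-0.379 -0.097  1.778  0.001  1.459 -1.688]
[[-0.9657  0.2595  0.0019]
 [ 0.2595  0.9657  0.0006]
 [-0.0017  0.0011 -1.    ]]
t 18.05 pos [ 0.491  -0.14    0.2029] shift [0.39 0.11 1.86] rot [ 0.06  0.1  -0.04]
```

View pics/s17.png

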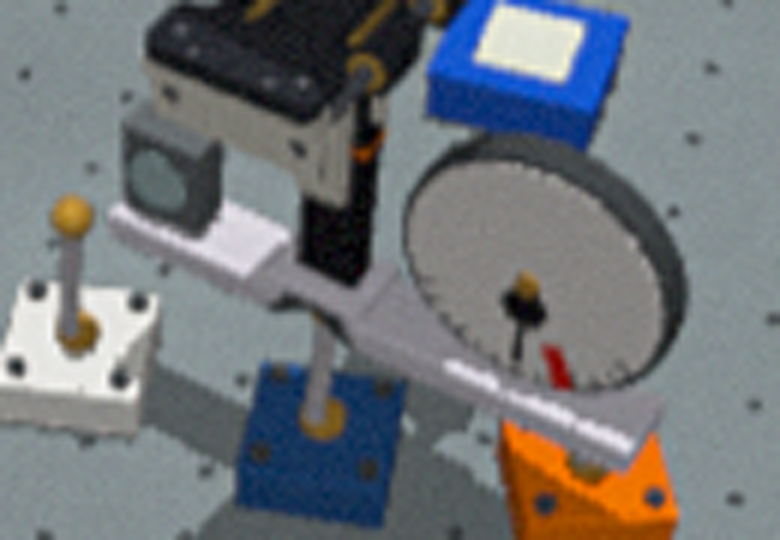

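```bash
python3 -m creep '[0,0,0.5,0,0,0,255,0,0,1.0,0,0,0,255,0,0,1.0,0,0,0,255]'|grep -v rot;for i in 1 2 ; do python3 -m creep '[0,0,0.3,0,0,0,255,0,0,0.5,0,0,0,255,0,0,0.5,0,0,0,255]' >/dev/null; python3 -c "
from h import *
state();s=arm.observe();print(np.array(s['eef_rot']).T@np.array(s['contact_force']))"; done
```

```text
t: 18.4
position: [0.4909, -0.14, 0.2015]
contact_force: [0.1, -0.1, -3.4]
finger_gap: 0.0157
t 18.7 pos [ 0.4909 -0.14    0.2012] F [ 0.29 -0.24 -3.3 ] M [-0.028 -0.069 -0.065] gap 0.015674147227574906 q [-0.379 -0.096  1.78   0.001  1.456 -1.688]
[[-0.9657  0.2596  0.0016]
 [ 0.2596  0.9657  0.0008]
 [-0.0013  0.0011 -1.    ]]
[-0.3406 -0.1551  3.2991]
t 19.0 pos [ 0.4911 -0.14    0.2009] F [-0.74  0.11 -1.68] M [-0.024 -0.114  0.028] gap 0.015827131298582393 q [-0.379 -0.096  1.781  0.001  1.455 -1.687]
[[-0.9657  0.2596  0.0021]
 [ 0.2596  0.9657  0.0006]
 [-0.0019  0.0011 -1.    ]]
[ 0.7486 -0.0845  1.6812]
```

```bash
cat > f.py <<'E'
from h import *
s=arm.observe();Rt=np.array(s["eef_rot"]);print("t",s["t"],"F tool",Rt.T@np.array(s["contact_force"]),"Fw",np.array(s["contact_force"]),"tilt",np.degrees(np.arcsin(-Rt[2,0])),"xtilt",np.degrees(np.arcsin(Rt[2,1])),"pos",np.array(s["position"]),"seat",np.array(s["position"])+Rt[:,2]*.091,"q",np.array(s["joint_positions"]).round(3),"gap",s["finger_gap"])
E
python3 -m creep '[0.2,0,0.3,0,0,0,255,0.2,0,0.6,0,0,0,255,0.2,0,0.6,0,0,0,255,0.2,0,0.6,0,0,0,255]'>/dev/null; python3 f.py
```

```text
t 19.4 F tool [ 0.0104  0.8402 -3.1839] Fw [0.1998 0.8128 3.1847] tilt 0.13526041281491638 xtilt 0.06132037975024883 pos [ 0.4911 -0.14    0.2006] seat [ 0.4913 -0.14    0.1096] q [-0.379 -0.096  1.782  0.001  1.454 -1.688] gap 0.016034485632274078
```

```bash
python3 -m creep '[1.6,0,0,0,-1,0,255,3.2,0,0.1,0,-2,0,255,4.8,0,0.1,0,-3,0,255,6.3,0,0.2,0,-4,0,255,7.9,0,0.3,0,-5,0,255,9.5,0,0.5,0,-6,0,255,11.1,0,0.7,0,-7,0,255,12.7,0,0.9,0,-8,0,255,14.2,0,1.1,0,-9,0,255,15.8,0,1.4,0,-10,0,255]'>/dev/null; python3 f.py
```

```text
t 20.4 F tool [-2.5962  0.006  -4.9319] Fw [ 1.621  -0.4346  5.3148] tilt 10.237615848127145 xtilt 0.053731957972495956 pos [ 0.4757 -0.136   0.1991] seat [ 0.4914 -0.1401  0.1096] q [-0.401 -0.323  1.99   0.026  1.298 -1.714] gap 0.015782873529448245
```

```bash
python3 -m creep '[1.4,0,-0.1,0,-1,0,255,2.9,0,0,0,-2,0,255,4.5,0,0,0,-3,0,255,6.0,0,0.1,0,-4,0,255,7.6,0,0.2,0,-5,0,255,9.2,0,0.4,0,-6,0,255,10.8,0,0.6,0,-7,0,255,12.4,0,0.8,0,-8,0,255,13.9,0,1.0,0,-9,0,255,15.5,0,1.3,0,-10,0,255]'>/dev/null; python3 f.py
```

```text
t 21.4 F tool [-3.397   0.29   -5.4397] Fw [ 1.3375 -0.0653  6.2786] tilt 20.2100942349862 xtilt 0.05271291149387857 pos [ 0.4611 -0.132   0.195 ] seat [ 0.4915 -0.1401  0.1096] q [-0.43  -0.563  2.198  0.064  1.159 -1.753] gap 0.01532262431313083
```

```bash
python3 -m creep '[0.8,0,0,0,-0.6,0,255,1.6,0,0,0,-1.1,0,255,2.4,0,0,0,-1.6,0,255,3.1,0,0,0,-2.1,0,255,3.1,0,0,0,-2.1,0,255,3.1,0,0,0,-2.1,0,255,3.1,0,0,0,-2.1,0,255,3.1,0,0,0,-2.1,0,255,3.1,0,0,0,-2.1,0,255,3.1,0,0,0,-2.1,0,255]'>/dev/null; python3 -m creep '[0,0,0,0,0,0,255,0,0,0,0,0,0,255,0,0,0,0,0,0,255,0,0,0,0,0,0,255]'>/dev/null; python3 f.py; python3 - <<'E'
from h import *
import cv2
ims=[cams.snapshot("side") for _ in range(4)]
s=np.mean(ims,0).astype(np.uint8)
cv2.imwrite("pics/s18.png",s)
cv2.imwrite("pics/s19.png",cv2.resize(s[130:220,230:360],None,fx=6,fy=6,interpolation=cv2.INTER_CUBIC))
cv2.imwrite("pics/s20.png",cv2.resize(s[160:210,285:350],None,fx=12,fy=12,interpolation=cv2.INTER_CUBIC))
E
```

```text
t 22.8 F tool [-2.5377 -0.4569 -6.1039] Fw [-0.0833 -0.4573  6.6099] tilt 22.243546644088845 xtilt 0.055119490374754394 pos [ 0.4582 -0.1312  0.1938] seat [ 0.4915 -0.1401  0.1096] q [-0.437 -0.615  2.241  0.074  1.134 -1.764] gap 0.015571757590772723
```

View pics/s19.png

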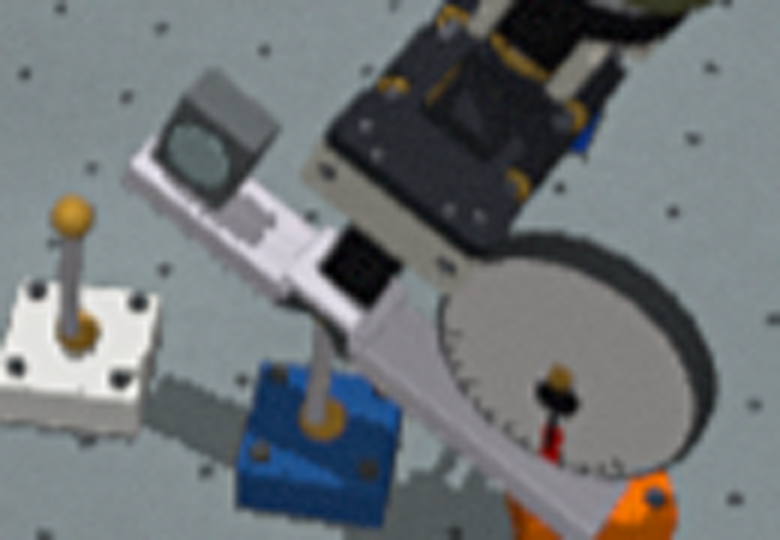

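View pics/s20.png

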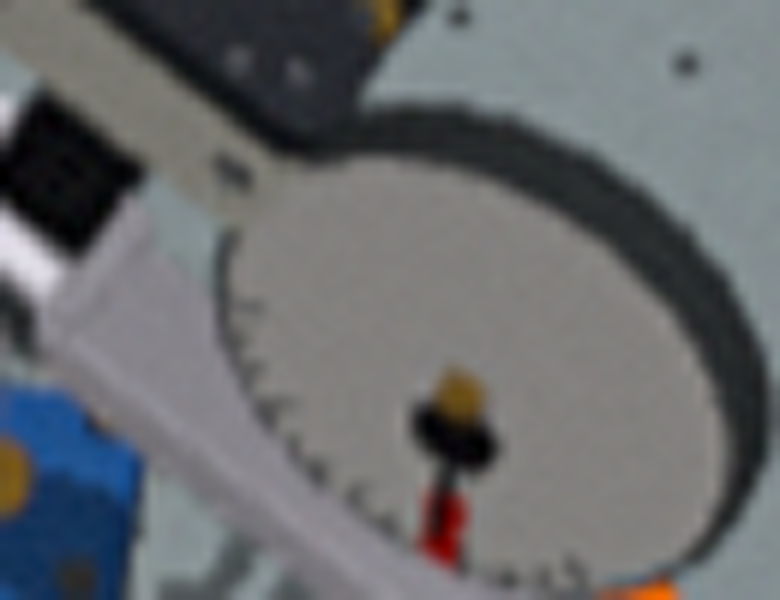

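```bash
python3 - <<'E'
from dial import *
img=cv2.imread("pics/s18.png");s=arm.observe();Rt=np.array(s["eef_rot"]);pt=np.array(s["position"])
Rg,o0,plane,_=analyse(img,Rt,pt,(0,0,1,1))
z=lambda u,v:np.array([u/12+285-.46,v/12+160-.46])
rim=np.array([z(*a) for a in [(215,290),(232,360),(268,420),(320,480),(400,155),(500,180),(590,235),(660,305),(710,390),(727,450),(718,510),(690,560)]])
b,g,r=[img[...,i].astype(float) for i in range(3)]
w=(r-np.maximum(g,b)).clip(0)
sub=w[195:212,316:328];print(sub.astype(int))
pts={"tk245":z(245,305),"tk248":z(248,358),"tk268":z(268,410),"tk315":z(315,470),"tk358":z(358,490),"tk390":z(390,515),"tk510":z(510,578),"tk545":z(545,575),"tk575":z(575,565),"rTL":z(427,490),"rTR":z(463,492),"rBR":z(458,560),"rBL":z(425,548),"ptr500":z(444,500),"ptr520":z(441,520)}
xf=.008
q=plane(rim,xf)*1e3
r_=least_squares(lambda v:np.hypot(q[:,1]-v[0],q[:,2]-v[1])-v[2],[92,75,57])
print("centre",r_.x,"rms",np.sqrt(np.mean(r_.fun**2)))
for k in pts:
    a=plane(pts[k],xf)[0]*1e3; dy,dz=a[1]-r_.x[0],a[2]-r_.x[1]
    print("  ",k,"r %.1f ang %.2f"%(np.hypot(dy,dz),np.degrees(np.arctan2(dy,-dz))))
E
```

```text
[[  0   2   3   1   0   0   5   9   8   1   1   3]
 [  3   3   2   0   0   0   0   0   0   0   0   2]
 [  3   2   1   2   0   3   0   0   0   1   1   4]
 [  1   1   2   2   1   0   0   0   2   0   3   1]
 [  1   2   2   0   3   0   0   0   0   3   2   1]
 [  1   2   0   2  16  13   3   1   0   1   2   1]
 [  2   2   2   3  41  30  54  43   6   1   3   1]
 [  1   0   2   1  42  33  84  73  10   0   1   2]
 [  0   0   0   0  39  31 103  75   9   0   1   2]
 [  0   0   0  12  52  61 100  44   2   1   3   3]
 [  0   0   0  20  72 102 114  33   0   2   1   2]
 [  0   0   0   1  33  72  95  21   0   1   2   3]
 [  0   0   0   0   0  12  31   7   0   0   2   0]
 [  0   0   0   0   0   0   2   0   0   0   0   0]
 [  0   0   0   0   0   0   0   0   0   0   0   0]
 [  0   0   0   0   0   0   0   0   0   0   0   0]
 [  0   0   0   0   0   0   0   0   0   0   0   0]]
centre [92.6366 76.5909 56.955 ] rms 0.6382784293211308
   tk245 r 50.5 ang -59.49
   tk248 r 52.7 ang -42.57
   tk268 r 54.5 ang -27.45
   tk315 r 55.2 ang -9.49
   tk358 r 50.5 ang 0.50
   tk390 r 51.2 ang 10.14
   tk510 r 55.2 ang 41.02
   tk545 r 52.8 ang 50.53
   tk575 r 50.0 ang 60.26
   rTL r 37.5 ang 16.63
   rTR r 33.3 ang 29.35
   rBR r 54.5 ang 28.44
   rBL r 55.2 ang 20.40
   ptr500 r 38.0 ang 22.82
   ptr520 r 44.4 ang 22.96
```

```bash
cat > pol.py <<'E'
from dial import *
from scipy.signal import find_peaks
def run(path,Rt,pt,c,rad,xf=.008,out=None):
    img=cv2.imread(path);Rg,o0,_,_=analyse(img,Rt,pt,(0,0,1,1))
    th=np.radians(np.arange(-62,62,.25));rr=np.arange(25,rad,.25)
    T,Rr=np.meshgrid(th,rr)
    X=np.stack([np.full(T.shape,xf),(c[0]+Rr*np.sin(T))/1e3,(c[1]-Rr*np.cos(T))/1e3],-1)@Rg.T+o0
    p=P["side"];M=np.linalg.inv(np.array(p["world_from_camera"]));C=X@M[:3,:3].T+M[:3,3]
    u=(p["fx"]*C[...,0]/C[...,2]+p["cx"]).astype(np.float32);v=(p["fy"]*C[...,1]/C[...,2]+p["cy"]).astype(np.float32)
    pol=cv2.remap(img,u,v,cv2.INTER_CUBIC)
    if out: cv2.imwrite(out,cv2.resize(pol[::-1] if 0 else pol,None,fx=1.5,fy=3.5))
    f=pol.astype(float);b,g,r=f[...,0],f[...,1],f[...,2]
    deg=np.degrees(th)
    dark=-(g)[(rr>51)&(rr<55)].mean(0)
    pk,_=find_peaks(dark,prominence=6);
    fine=[]
    for k in pk:
        a=slice(max(k-12,0),k+13);w=dark[a]-dark[a].min();w=(w-.4*w.max()).clip(0);fine.append((w*deg[a]).sum()/w.sum())
    print("ticks",np.round(fine,2))
    red=(r-np.maximum(g,b)).clip(0);red[red<12]=0
    for a,bb in((36,42),(42,48),(48,52),(52,56),(36,56)):
        w=red[(rr>a)&(rr<bb)].mean(0);w[(deg<8)|(deg>38)]=0
        if w.sum()>0:
            h=w.max()/2;i=np.nonzero(w>h)[0];print(a,bb,"red cent %.2f  half-max mid %.2f (%.2f..%.2f)"%((w*deg).sum()/w.sum(),(deg[i[0]]+deg[i[-1]])/2,deg[i[0]],deg[i[-1]]))
    for a,bb in((28,34),(34,38),(38,42),(42,46)):
        lum=f.max(-1)[(rr>a)&(rr<bb)].mean(0);w=(np.median(lum)*.75-lum).clip(0);w[(deg<-12)|(deg>35)]=0
        if w.sum()>0:print("ptr",a,bb,"%.2f"%((w*deg).sum()/w.sum()))
E
python3 - <<'E'
from pol import *
Rt=toolR(np.degrees(np.arctan2(.9679,-.2513)),0);pt=np.array([.4506,.2393,.4178])
run("pics/s6.png",Rt,pt,(93.9,75.2),58,out="pics/p1.png")
s=arm.observe();run("pics/s18.png",np.array(s["eef_rot"]),np.array(s["position"]),(92.6,76.6),58,out="pics/p2.png")
E
```

```text
ticks [-60.11 -50.31 -39.96 -30.   -20.2  -10.25  -0.28   9.55  21.61  23.84
  39.41  49.01  59.07]
36 42 red cent 22.04  half-max mid 22.00 (15.75..28.25)
42 48 red cent 22.14  half-max mid 22.12 (16.75..27.50)
48 52 red cent 22.28  half-max mid 22.25 (17.25..27.25)
52 56 red cent 22.28  half-max mid 22.38 (17.75..27.00)
36 56 red cent 22.16  half-max mid 22.12 (16.75..27.50)
ptr 28 34 0.27
ptr 34 38 0.21
ptr 38 42 0.23
ptr 42 46 0.23
ticks [-58.87 -48.23 -39.2  -27.93 -17.85  -9.39   1.1   10.64  24.41  41.13
  50.07  59.36]
36 42 red cent 24.77  half-max mid 26.62 (22.50..30.75)
42 48 red cent 24.63  half-max mid 26.12 (23.00..29.25)
48 52 red cent 24.21  half-max mid 24.62 (21.00..28.25)
52 56 red cent 23.70  half-max mid 23.88 (19.75..28.00)
36 56 red cent 24.40  half-max mid 25.50 (22.00..29.00)
ptr 28 34 22.39
ptr 34 38 22.05
ptr 38 42 21.92
ptr 42 46 21.93
```

View pics/p1.png

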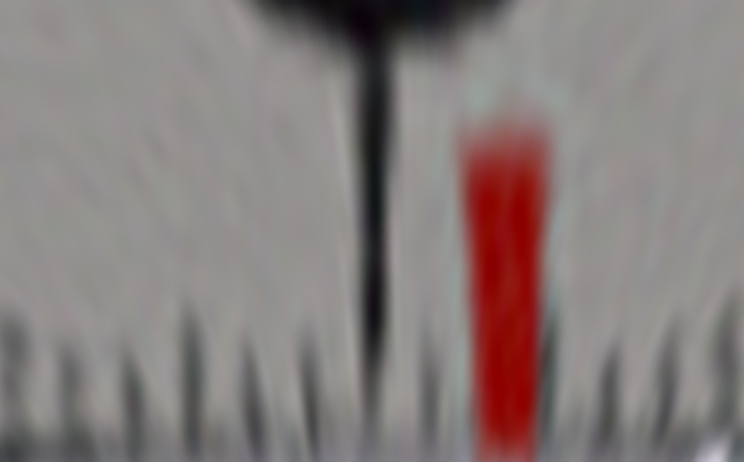

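View pics/p2.png

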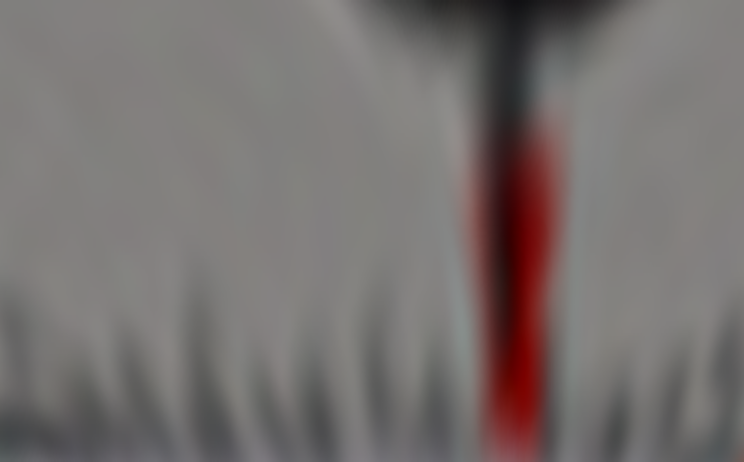

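```bash
python3 -m creep '[0.35,0,0,0,-0.2,0,255,0.7,0,0,0,-0.45,0,255,0.7,0,0,0,-0.45,0,255,0.7,0,0,0,-0.45,0,255,0.7,0,0,0,-0.45,0,255,0.7,0,0,0,-0.45,0,255,0.7,0,0,0,-0.45,0,255,0.7,0,0,0,-0.45,0,255,0.7,0,0,0,-0.45,0,255,0.7,0,0,0,-0.45,0,255]'>/dev/null; python3 -m creep '[0,0,0,0,0,0,255,0,0,0,0,0,0,255,0,0,0,0,0,0,255,0,0,0,0,0,0,255,0,0,0,0,0,0,255,0,0,0,0,0,0,255]'>/dev/null; python3 f.py; python3 - <<'E'
from pol import *
ims=[cams.snapshot("side") for _ in range(6)]
s=np.mean(ims,0).round().astype(np.uint8)
cv2.imwrite("pics/s21.png",s); 
cv2.imwrite("pics/s22.png",cv2.resize(s[140:215,255:355],None,fx=8,fy=8,interpolation=cv2.INTER_CUBIC))
print("motion",[int(np.abs(ims[i].astype(int)-ims[0])[190:210,310:330].max()) for i in range(1,6)])
o=arm.observe();run("pics/s21.png",np.array(o["eef_rot"]),np.array(o["position"]),(92.6,76.6),58,out="pics/p3.png")
E
```

```text
t 24.6 F tool [-2.1947  0.3115 -5.3382] Fw [0.0457 0.3044 5.7719] tilt 22.695730821693466 xtilt 0.056096212526304985 pos [ 0.4576 -0.131   0.1936] seat [ 0.4915 -0.1401  0.1096] q [-0.439 -0.626  2.25   0.076  1.128 -1.766] gap 0.015707942344974243
motion [23, 19, 15, 13, 18]
ticks [-59.18 -47.88 -39.55 -28.73 -17.95 -10.26   0.51  10.42  24.87  40.45
  50.31  59.3 ]
36 42 red cent 23.65  half-max mid 23.25 (15.50..31.00)
42 48 red cent 24.18  half-max mid 23.62 (18.25..29.00)
48 52 red cent 24.50  half-max mid 25.38 (22.25..28.50)
52 56 red cent 23.85  half-max mid 24.00 (20.00..28.00)
36 56 red cent 24.02  half-max mid 24.12 (19.25..29.00)
ptr 28 34 22.68
ptr 34 38 22.55
ptr 38 42 22.35
ptr 42 46 22.41
```

View pics/s22.png

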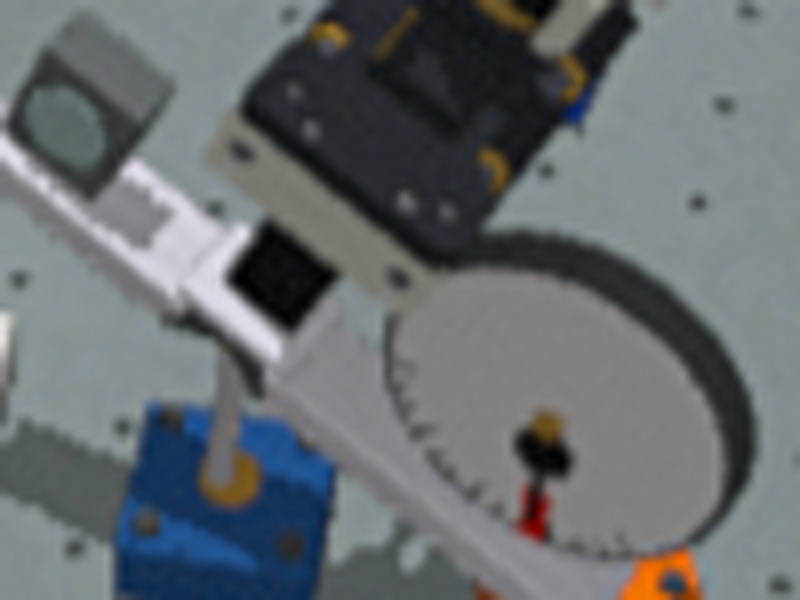

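View pics/p3.png

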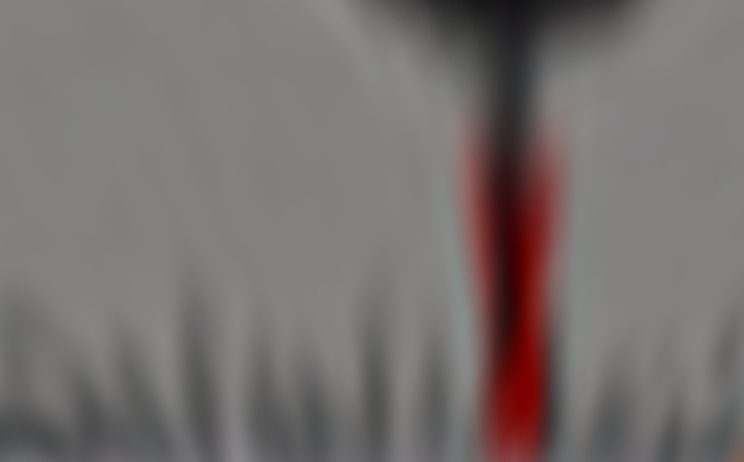

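```bash
python3 -m creep '[0,0,0,0,0,0,255,0,0,0,0,0,0,255,0,0,0,0,0,0,255]'>/dev/null; python3 f.py; python3 -c "
from plant import workorder
print(workorder.close_job())"
```

```text
t 25.2 F tool [-3.0183  0.0574 -4.8107] Fw [ 0.9099 -0.1906  5.6029] tilt 22.699115276743363 xtilt 0.054157203955898146 pos [ 0.4576 -0.1311  0.1936] seat [ 0.4915 -0.1401  0.1096] q [-0.439 -0.626  2.25   0.076  1.128 -1.766] gap 0.015837764378191368
the job is handed in; nothing more can be done
None
```

I gripped the tilt gauge by its tab and set it level on the brass ball of the blue stud block. I then rocked the dial end down to 22.7° and handed the job in at t = 25.2 s, still holding it there.

- **Second placing:** I had to set it down twice. The first time, after about 7° of rocking, the last joint was heading for its range limit. I brought the gauge back to level, lifted it off, turned it 41°, set it down level again and rocked it from there.
- **Seating:** At hand-in the notch pressed on the ball with about 9 N, sideways force was about 1 N, and the gripper was still closed on the tab. The dial face was upright to about 0.05° and the arm was steady.
- **Pointer on the mark:** The last pictures, taken about 0.6 s before hand-in, show the pointer settled over the middle part of the red mark.
- **Mark angle:** The close-up taken before placing put the mark at about 22.7° by the dial's ticks. The more distant final view put it nearer 23.3°, and there the pointer looks slightly left of centre before correcting for the viewing angle. I left it at 22.7°, so it could be off by about half a degree.
- **Other objects:** I saw no sign of contact with the rail offcut, the objective lens or the slide box.

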